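# Shut and lock the hatch of a water filter with its quarter-turn fastener

### The arm

A 7-joint arm with a two-finger parallel gripper is mounted at the origin on a cart in front of the work surface, level with it; the furniture and walls round the work are solid. World frame = base frame: x ahead of the robot, y to its left, z up, the work surface at z = 0. Lengths are in mm, angles in rad, forces in N, time in s.
With the tool pointing down it reaches from about 425 to 875 mm from the base axis. Payload 8.4 kg.
Tool frame: the origin (TCP) lies midway between the tips of the shut fingers; the grasp point (between the pads) lies 19 mm behind it; z points along the fingers, y is the line along which they close (so a half turn about z gives the same grasp; the last joint's range is limited). The gripper opens to 87 mm and grips with 3 to 60 N. Pads are 19 mm wide; open, the fingers measure 117 mm over their backs; the gripper's body (75 mm by 190 mm) begins 51 mm behind the grasp point.
Start: joints at [-1.412, 0.333, 0.04, 1.465, -0.013, 1.343, -0.059], TCP at [165.723, 628.49, 222.546] pointing down, gripper open.
Joint ranges: [-2.58, 2.58], [-0.38, 2.09], [-1.3, 1.39], [0.25, 2.4], [-1.5, 4.64], [0.08, 2.09], [-2.65, 2.65]. Speed limits (rad/s): [2.22, 2.22, 2.79, 2.79, 3.14, 3.14, 3.14].

### API

Orientations are given as a unit quaternion [w, x, y, z].
In Python, from plant import bot gives the robot as it stands.
- The arm moves only by the shell command python3 -m crank 'ROWS'. ROWS is JSON, a list of rows, each an object with "linear": the shift along the world's x, y, z in mm, a list of three; "rot": the turn, a rotation vector about the world's x, y, z in rad, a list of three; "gripper": the finger opening in mm, from 0 to 87. In form: [{"linear": [dx, dy, dz], "rot": [ax, ay, az], "gripper": gripper}, ...]. A call has 1 to 20 rows; each row shifts and turns the commanded pose from where the row before left it; what a row does not reach is not made up. A row lasts 1/10 s, in which the tool goes at most 50 mm and 8.59 degrees, less where a joint would pass 70% of its speed; a pose out of reach is approached as far as the arm can. A call is refused whole if a number of a shift passes 50 or a number of a turn 0.15, either way. A call with a gripper value outside its range is refused whole. The fingers move at their own pace and stop on an object; the grip force is fixed at half the most. Time passes only in rows, so rows that do not move let the fingers close. It gives the time, the measured TCP pose, the force, the opening and the grip force at its end, in the units of the state.
- bot.get_state(): the state, without advancing time (a new reading comes with each control period).
- bot.camera(name): name is "side" or "top"; returns a dict with "image" (384x512x3 uint8, blue, green, red), "fx", "fy", "cx", "cy" (pixels), "extrinsics" (4x4, takes a point from world to camera coordinates). Camera axes: x right, y up, looking along -z (the intrinsics and any distortion apply to the point x, -y, -z); pixel columns grow to the right and rows downward; lengths in mm; the calibration is good to about 2 mm. A picture is of the moment at which its call begins. There is no depth.
- bot.close_job(): hands the job in; it is judged then, once.
Trained networks look in a picture, given as the dict that the camera call returned (one of the last four; its "shot" number tells which), for a name from the list of things; names that differ only in an ending like _2 or _b are one class to them, and where a whole thing is asked for, a point or a joint stands for the part that bears it (a point fixed in the world has none). Each returns a list of dicts, best first, with "p" (0 to 1); they miss things now and then, are a little off and sometimes report something else, mostly with a low value. They report only what shows in the picture. A call takes as long as a camera call.
- bot.boxes_of(label, picture): "bbox" ([left, top, right, bottom] in pixels, round what is visible of it).
- bot.regions_of(label, picture): "pixels" (384x512 bool, what is visible of it) and "bbox" ([left, top, right, bottom] in pixels, round what is visible of it).
- bot.spot_point(label, picture): "location" ([column, row] in pixels: a listed point, or the origin of a listed thing).
The state is a dict: "t": time; "qpos": joint angles; "qd": joint speeds; "tau": joint torques, N m; "eef_pos": TCP position; "eef_rot": TCP orientation; "wrist_force": force on the tool from outside, world axes, zero at the start; "moment": the same for the moment, N m; "width": opening from 0.0 (shut) to 1.0 (fully open); "finger_force": force on a finger pad.
Only numpy, scipy, OpenCV 4.12 (cv2) and the standard library are available. Lean on these libraries where they do the work, as an engineer would, in place of code of your own. Each camera call takes 0.05 s, during which the arm holds its last target. There are 200 camera calls.

### The job

The filter cartridge has just been changed: press the water-filter unit's hatch down with your fingertips until it lies fully shut, then, with the fingers closed together, set their tips in the slot of the dial beside it and turn the dial clockwise (seen from above), about a quarter turn, as far as it goes, so that its tongue lies over the hatch and locks it. Do not turn the dial while the hatch is still open, do not lift the hatch any further open, and leave the things lying around where they are.

Things in the scene. Friction and masses are not known exactly. Their poses are not given: they have to be found in the camera images.
- filter_unit: the water-filter unit, a low white box with a steel deck, 130 mm (its x) by 300 mm (its y) by 55 mm high, fixed to the worktop; origin under its centre, on the worktop; its x points away from the robot, y to the left (within 0.3 rad), z up. The hatch fills the right part of the deck, the slotted dial stands on the left. Mind the wall cabinet 0.46 m above the worktop from world x = 0.58 on
- hatch (a joint): opening angle of the hatch: 0 = shut against a stop, flush with the deck; grows as its free edge rises (up to 1.4). It starts 0.25 to 0.5 rad open. Stiff hinge: it stays where it is left; a push of some 5 N down near its free edge shuts it
- hatch_pad (a point): place to press: on the hatch's upper face, 20 mm to the robot's side of its middle line, 30 mm from its free edge and 95 mm from the hinge. Its frame moves with the hatch: x along the hinge like the unit's x, y from the hinge to the free edge, z out of the upper face. With the hatch shut it is at the unit's [-0.02, -0.035, 0.055]
- hatch_hinge (a point): point on the hatch's hinge line, on its right (-y) edge, at the unit's [-0.02, -0.130, 0.055]; same axes as hatch_pad. The hatch is a steel plate 90 mm (x) by 125 mm (y), 6 mm thick; its free edge lies next to the dial
- fastener (a joint): turn of the dial: 0 = unlocked, tongue along the unit's +x (away from the robot); grows clockwise seen from above, about the vertical through slot, to a stop at 1.571 = locked, tongue along the unit's -y, over the hatch's free edge. Starts at 0 to 0.3. Friction of 0.12 N m: it stays where it is left; about 5 N sideways, 25 mm off its axis, turns it
- slot (a point): centre of the floor of the dial's slot, on the turning axis, at the unit's [-0.02, 0.055, 0.065]; turns with the dial: x along the slot, towards the tongue, z up. The dial is a steel disc 84 mm across with two raised D-shaped lobes (top 87 mm above the worktop); the straight slot between them is 32 mm wide (y), 22 mm deep, open above and at both ends
- tongue_tip (a point): end of the dial's flat tongue, upper face, 74 mm from the turning axis, in line with the slot; the tongue is 22 mm wide and 5 mm thick and passes 3 mm above the deck and the shut hatch; same axes as slot
- matchbox: matchbox, 66x36x15 mm, lying flat on the unit's deck, at the far left corner beyond the dial; bystander
- egg_timer: round kitchen timer, 61 mm across, 52 mm high, on the worktop just left of the unit; origin under its centre; bystander
- garlic_a: garlic bulb, 60 mm, on the worktop left of the unit, beyond the timer; origin under its centre; bystander
- lemon_a: lemon, 78x55x56 mm, on the worktop behind the unit; origin under its centre; bystander
- onion_a: onion, 75 mm, on the worktop behind the unit; origin under its centre; bystander
- spoon_tasting: spoon, 199x40x17 mm, on the worktop right of the unit; origin under its centre; bystander

How it is judged:
By the outcome, as a careful person would: the job done as asked, in the order asked, and still so for the second after the job is handed in, with the robot touching nothing.
It also fails if it takes over 45 s, if anything falls off the work surface, if the arm or the gripper's body presses on something with over 40 N, if the wrist force passes 120 N, or if a joint passes its speed limit or range.

## Working session

There is one attempt and no reset: what is moved stays moved. The work goes in short steps, Python scripts to look and compute and a shell command to move; the robot and the scene stay as the last step left them, time stands still between calls to the robot, and variables do not carry over. Pictures are saved under pics/ and viewed, at most 10 in all, crops included, and the job is handed in when it is done.

```bash
mkdir -p pics
cat > h.py <<'E'
import numpy as np, cv2
from plant import bot
def ray(p,uv):
    E=np.array(p["extrinsics"],float);R,t=E[:3,:3],E[:3,3]
    d=np.array([(uv[0]-p["cx"])/p["fx"],-(uv[1]-p["cy"])/p["fy"],-1.])
    d=R.T@d; return -R.T@t, d/np.linalg.norm(d)
def tri(obs):
    A=np.zeros((3,3));b=np.zeros(3)
    for p,uv in obs:
        o,d=ray(p,uv);M=np.eye(3)-np.outer(d,d);A+=M;b+=M@o
    x=np.linalg.solve(A,b)
    return x,[np.linalg.norm((np.eye(3)-np.outer(d,d))@(x-o)) for o,d in [ray(p,uv) for p,uv in obs]]
def atz(p,uv,z):
    o,d=ray(p,uv);return o+d*(z-o[2])/d[2]
def proj(p,X):
    E=np.array(p["extrinsics"],float);c=E[:3,:3]@np.array(X,float)+E[:3,3]
    return np.array([p["cx"]+p["fx"]*c[0]/-c[2],p["cy"]+p["fy"]*-c[1]/-c[2]])
E
python3 - <<'E'
from h import *
s=bot.get_state();print({k:np.round(s[k],3) for k in s})
T=bot.camera("top");S=bot.camera("side")
print([k for k in T])
cv2.imwrite("pics/a.png",np.vstack([T["image"],S["image"]])[:, :]) if 0 else [cv2.imwrite("pics/top.png",T["image"]),cv2.imwrite("pics/side.png",S["image"])]
for n in ["hatch_pad","hatch_hinge","slot","tongue_tip","filter_unit","matchbox","egg_timer"]:
    a=bot.spot_point(n,T);b=bot.spot_point(n,S)
    print(n,[(np.round(q["location"],1),round(q["p"],2)) for q in a[:2]],[(np.round(q["location"],1),round(q["p"],2)) for q in b[:2]])
    if a and b:
        x,r=tri([(T,a[0]["location"]),(S,b[0]["location"])]);print("  ",x.round(1),np.round(r,1))
E
```

```text
{'t': np.float64(0.0), 'qpos': array([-1.412,  0.334,  0.04 ,  1.466, -0.013,  1.343, -0.058]), 'qd': array([ 0.   ,  0.   ,  0.001, -0.001,  0.001, -0.001,  0.   ]), 'tau': array([-0.0000e+00, -6.5633e+01,  1.3350e+00, -4.0381e+01, -6.0000e-02,
        4.4000e-02,  0.0000e+00]), 'eef_pos': array([165.634, 628.047, 221.655]), 'eef_rot': array([-0.   ,  0.129,  0.992, -0.001]), 'wrist_force': array([-0.589, -0.13 , -0.617]), 'moment': array([-0.021,  0.006,  0.014]), 'finger_force': np.float64(0.0), 'width': np.float64(1.002)}
['image', 'fx', 'fy', 'cx', 'cy', 'extrinsics', 'shot']
hatch_pad [(array([332.6, 221.5]), 0.7)] [(array([273.4, 164. ]), 0.7)]
   [ 477.7 -130.8   98.4] [1.2 1.2]
hatch_hinge [(array([358.5, 229.5]), 0.84), (array([295. , 217.6]), 0.66)] [(array([275.3, 167. ]), 0.55), (array([249.9, 182.5]), 0.3)]
   [ 462.5 -210.8   57.6] [0.4 0.4]
slot [(array([278. , 200.8]), 0.59)] [(array([273. , 182.5]), 0.9)]
   [512.1  24.3 101.1] [22.2 22.2]
tongue_tip [(array([307.8, 192.8]), 0.78)] [(array([250.1, 181.6]), 0.66)]
   [560.8 -65.5  64.9] [4.3 4.3]
filter_unit [(array([313.9, 220. ]), 0.95)] [(array([263.2, 197.3]), 0.77), (array([225.9, 228.2]), 0.17)]
   [504.5 -92.4  -6.9] [8.7 8.7]
matchbox [(array([278.2, 199.8]), 0.78)] [(array([253.9, 196.2]), 0.49)]
   [546.8  18.4  49.9] [0.8 0.8]
egg_timer [(array([358.5, 230.6]), 0.71), (array([239. , 205.5]), 0.62)] [(array([258.6, 228.1]), 0.9)]
   [ 505.4 -272.8 -225. ] [16.3 16.3]
```

Run:
```python
import cv2
a=cv2.imread("pics/top.png")[120:300,190:430];cv2.imwrite("pics/topc.png",cv2.resize(a,None,fx=3.3,fy=3.3,interpolation=cv2.INTER_CUBIC))
a=cv2.imread("pics/side.png")[110:290,160:400];cv2.imwrite("pics/sidec.png",cv2.resize(a,None,fx=3.3,fy=3.3,interpolation=cv2.INTER_CUBIC))
```

```text
(no output)
```

View pics/topc.png

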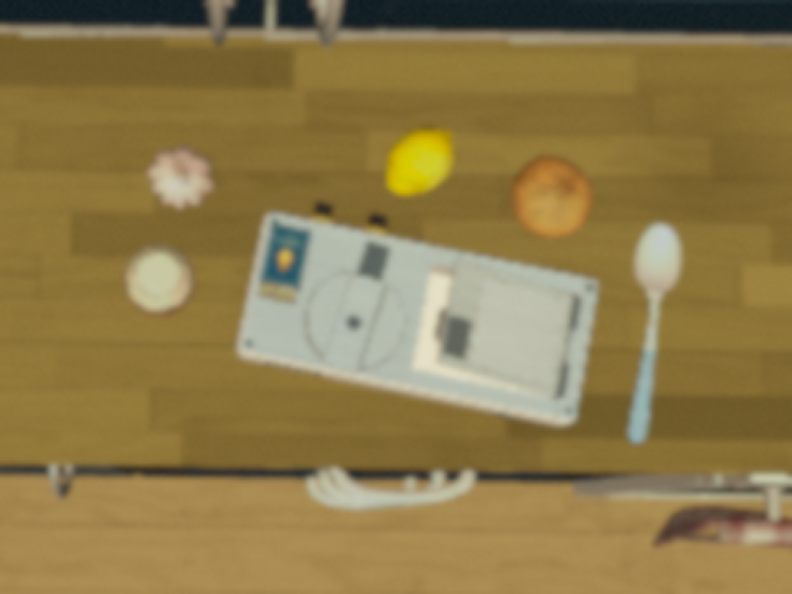

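View pics/sidec.png

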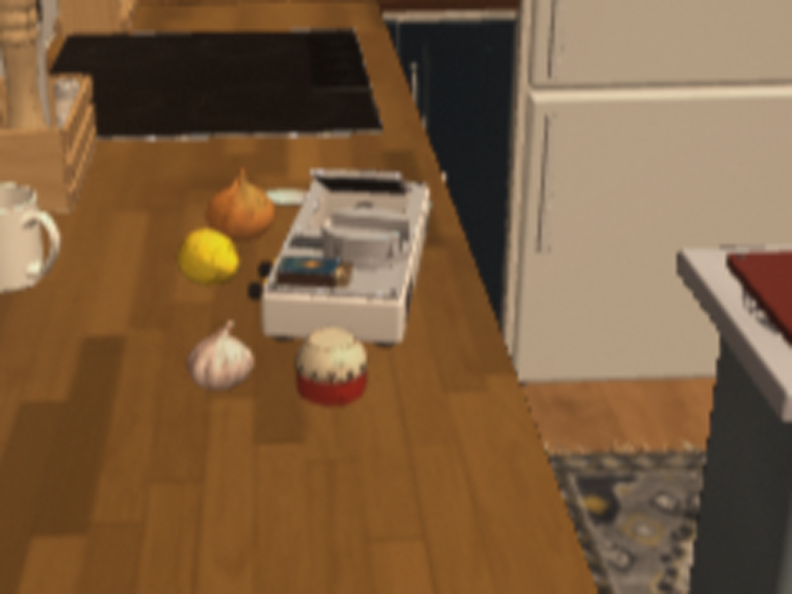

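Run:
```python
from h import *
T=bot.camera("top");S=bot.camera("side")
f=lambda x,y:(190+x/3.3-.35,120+y/3.3-.35)
c={k:atz(T,f(*v),z) for k,v,z in [("FL",(270,212),55),("FR",(598,280),55),("NR",(574,420),55),("NL",(238,352),55),("dial",(353,322),65),("tip",(377,243),63),("pad?",(455,335),95)]}
for k in c: print(k,c[k].round(1))
ctr=np.mean([c[k] for k in ("FL","FR","NR","NL")],axis=0)
yx=(c["FL"]-c["FR"]+c["NL"]-c["NR"])[:2]; print("ctr",ctr.round(1),"yaw",np.arctan2(-yx[0],yx[1]),np.linalg.norm(yx)/2)
d=(c["tip"]-c["dial"])[:2];print("slot yaw",np.arctan2(d[1],d[0]),np.linalg.norm(d))
for n in ["slot","hatch_pad","tongue_tip"]:
  for P in (T,S):
    print(n,[(np.round(q["location"],1),round(q["p"],2)) for q in bot.spot_point(n,P)[:2]])
yaw=np.arctan2(-yx[0],yx[1])
R=np.array([[np.cos(yaw),-np.sin(yaw)],[np.sin(yaw),np.cos(yaw)]])
W=lambda x,y,z:np.r_[ctr[:2]+R@[x,y],z]
print("slot",W(-20,55,65),proj(T,W(-20,55,65)),proj(S,W(-20,55,65)))
for a in (.25,.35,.45):
  p=W(-20,-130+95*np.cos(a),55+95*np.sin(a));print(a,p.round(1),proj(T,p).round(1),proj(S,p).round(1))
  for x in (-65,25):
    p=W(-20+x+20,-130+125*np.cos(a),55+125*np.sin(a));print("   edge",((proj(T,p)-[190,120]+.35)*3.3).round(),((proj(S,p)-[160,110]+.35)*3.3).round())
```

```text
FL [591.8  38.7  55. ]
FR [ 535.3 -248.7   55. ]
NR [ 413.1 -224.6   55. ]
NL [467.4  65.1  55. ]
dial [493.8 -33.9  65. ]
tip [563.9 -54.9  63. ]
pad? [ 480.  -117.4   95. ]
ctr [501.9 -92.4  55. ] yaw -0.18967288589030898 293.7956349213641
slot yaw -0.29179336462695504 73.19125015481366
slot [(array([296.1, 218.4]), 0.95)]
slot [(array([271.9, 183.6]), 0.93), (array([233.7, 180.5]), 0.43)]
hatch_pad [(array([333.1, 222.8]), 0.87)]
hatch_pad [(array([271. , 166.5]), 0.57)]
tongue_tip [(array([307.8, 194.1]), 0.93), (array([246.5, 174.5]), 0.62)]
tongue_tip [(array([248. , 184.7]), 0.72)]
slot [492.65126436 -34.60432807  65.        ] [296.88333319 217.62679946] [270.66222749 184.4581878 ]
0.25 [ 475.1 -125.9   78.5] [329.7 223.7] [273.9 170. ]
   edge [420. 387.] [419. 205.]
   edge [439. 284.] [329. 201.]
0.35 [ 474.6 -128.6   87.6] [331.2 223.5] [274.  167.2]
   edge [426. 387.] [420. 192.]
   edge [445. 283.] [329. 188.]
0.45 [ 473.9 -132.3   96.3] [333.  223.4] [274.1 164.4]
   edge [434. 387.] [420. 179.]
   edge [453. 282.] [330. 176.]
```

```bash
python3 -m crank '[{"linear":[32,-36,0],"rot":[0,0,-0.08],"gripper":0},{"linear":[32,-36,0],"rot":[0,0,-0.08],"gripper":0},{"linear":[32,-36,0],"rot":[0,0,-0.08],"gripper":0},{"linear":[32,-36,0],"rot":[0,0,-0.08],"gripper":0},{"linear":[32,-36,0],"rot":[0,0,-0.08],"gripper":0},{"linear":[32,-36,0],"rot":[0,0,-0.08],"gripper":0},{"linear":[32,-36,0],"rot":[0,0,-0.08],"gripper":0},{"linear":[32,-36,0],"rot":[0,0,-0.08],"gripper":0},{"linear":[4,-39,0],"rot":[0,0,-0.08],"gripper":0},{"linear":[4,-39,0],"rot":[0,0,-0.08],"gripper":0},{"linear":[4,-39,0],"rot":[0,0,-0.08],"gripper":0},{"linear":[4,-39,0],"rot":[0,0,-0.08],"gripper":0},{"linear":[4,-39,0],"rot":[0,0,-0.08],"gripper":0},{"linear":[4,-39,0],"rot":[0,0,-0.08],"gripper":0},{"linear":[4,-39,0],"rot":[0,0,-0.08],"gripper":0},{"linear":[4,-39,0],"rot":[0,0,-0.08],"gripper":0},{"linear":[4,-39,0],"rot":[0,0,-0.08],"gripper":0},{"linear":[4,-39,0],"rot":[0,0,-0.08],"gripper":0},{"linear":[4,-39,0],"rot":[0,0,-0.08],"gripper":0},{"linear":[4,-39,0],"rot":[0,0,-0.08],"gripper":0}]'; python3 -c "
from h import *
s=bot.get_state();print(s['qpos'].round(2) if hasattr(s['qpos'],'round') else s['qpos'],s['eef_pos'],s['eef_rot'])"
```

```text
t: 3.2
eef_pos: [469.7, -129.1, 222.9]
eef_rot: [0.0, 0.802, 0.597, 0.001]
wrist_force: [0.8, 1.2, 0.5]
width: 0.004
finger_force: 0.0
[-0.62 -0.04  0.79  1.88  0.03  1.29 -0.13] [ 469.66405291 -129.12220741  222.89746016] [3.14535452e-05 8.01945155e-01 5.97397339e-01 6.22118700e-04]
```

```bash
python3 -m crank '[{"linear":[3,0,-30],"rot":[0,0,0],"gripper":0},{"linear":[2,0,-30],"rot":[0,0,0],"gripper":0},{"linear":[0,0,-30],"rot":[0,0,0],"gripper":0},{"linear":[0,0,-15],"rot":[0,0,0],"gripper":0},{"linear":[0,0,-10],"rot":[0,0,0],"gripper":0},{"linear":[0,1,-10],"rot":[0,0,0],"gripper":0},{"linear":[0,1,-10],"rot":[0,0,0],"gripper":0},{"linear":[0,1,-10],"rot":[0,0,0],"gripper":0},{"linear":[0,1,-10],"rot":[0,0,0],"gripper":0},{"linear":[0,1,-8],"rot":[0,0,0],"gripper":0}]'
```

```text
t: 4.2
eef_pos: [476.4, -122.1, 60.0]
eef_rot: [0.001, 0.801, 0.599, 0.001]
wrist_force: [2.5, 0.3, 5.2]
width: 0.005
finger_force: 2.2
```

```bash
python3 -m crank '[{"linear":[0,0,-3],"rot":[0,0,0],"gripper":0},{"linear":[0,0,-3],"rot":[0,0,0],"gripper":0},{"linear":[0,0,0],"rot":[0,0,0],"gripper":0}]'
```

```text
t: 4.5
eef_pos: [475.6, -122.3, 55.2]
eef_rot: [-0.0, 0.801, 0.599, 0.001]
wrist_force: [-5.2, 3.9, 23.2]
width: 0.004
finger_force: 11.7
```

```bash
python3 -m crank '[{"linear":[0,0,-2],"rot":[0,0,0],"gripper":0},{"linear":[0,0,0],"rot":[0,0,0],"gripper":0}]'; python3 -m crank '[{"linear":[0,0,10],"rot":[0,0,0],"gripper":0},{"linear":[0,0,25],"rot":[0,0,0],"gripper":0},{"linear":[0,0,30],"rot":[0,0,0],"gripper":0},{"linear":[-10,-30,20],"rot":[0,0,0],"gripper":0},{"linear":[-10,-40,0],"rot":[0,0,0],"gripper":0},{"linear":[-10,-40,0],"rot":[0,0,0],"gripper":0}]'
python3 - <<'E'
from h import *
T=bot.camera("top");S=bot.camera("side")
a=T["image"][150:280,230:390];b=S["image"][130:260,190:350]
cv2.imwrite("pics/c.png",cv2.resize(np.hstack([a,b]),None,fx=2.5,fy=2.5,interpolation=cv2.INTER_CUBIC))
for n in ["slot","hatch_pad","tongue_tip"]:
  for P in (T,S):
    print(n,[(np.round(q["location"],1),round(q["p"],2)) for q in bot.spot_point(n,P)[:2]])
print(proj(T,[475.7,-123,55]),proj(S,[475.7,-123,55]))
print(atz(T,(297,217.6),65))
E
```

```text
t: 4.7
eef_pos: [475.7, -122.3, 54.8]
eef_rot: [-0.001, 0.801, 0.599, 0.001]
wrist_force: [-16.6, 5.7, 53.0]
width: 0.005
finger_force: 26.3
t: 5.3
eef_pos: [444.4, -233.5, 137.3]
eef_rot: [0.0, 0.8, 0.599, 0.001]
wrist_force: [1.2, 0.4, 0.1]
width: 0.006
finger_force: 0.0
slot [(array([296.7, 217.3]), 0.63)]
slot [(array([272.4, 181.2]), 0.64)]
hatch_pad [(array([325.4, 223.6]), 0.91), (array([246.5, 173.8]), 0.55)]
hatch_pad [(array([274.1, 179.5]), 0.49)]
tongue_tip [(array([310.4, 191.8]), 0.79), (array([248.5, 173. ]), 0.44)]
tongue_tip [(array([248.2, 181.3]), 0.68)]
[327.49744369 224.42183229] [273.71668833 176.91736144]
[492.73318342 -34.93660876  65.        ]
```

View pics/c.png

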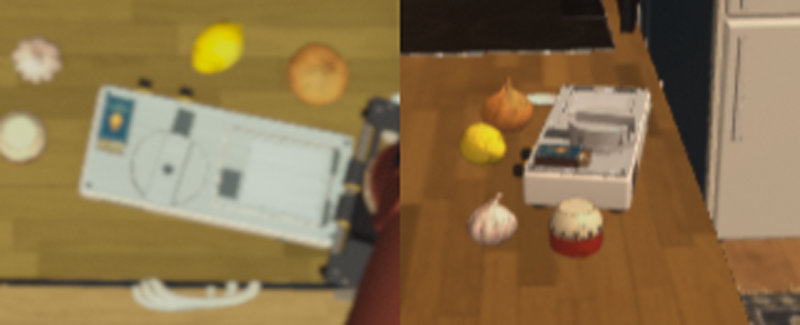

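Run:
```python
from h import *
C=np.array([493,-34.5]);P=lambda psi,l:C+np.array([[np.cos(psi),-np.sin(psi)],[np.sin(psi),np.cos(psi)]])@[-22,l]
s=bot.get_state()["eef_pos"];print("to insert",P(-.29,0)-s[:2],s)
a=P(-.29,0)
for i in range(13):
  b=P(-.29-.1225*i,7);print(i,(b-a).round(1));a=b
```

```text
to insert [ 26.9132261  203.11414996] [ 445.00540864 -231.32320101  136.34844093]
0 [2.  6.7]
1 [1.7 2.2]
2 [2. 2.]
3 [2.2 1.7]
4 [2.4 1.5]
5 [2.6 1.2]
6 [2.7 0.8]
7 [2.8 0.5]
8 [2.8 0.2]
9 [ 2.8 -0.2]
10 [ 2.8 -0.5]
11 [ 2.7 -0.9]
12 [ 2.6 -1.2]
```

```bash
python3 -m crank '[{"linear":[5,40,0],"rot":[0,0,0],"gripper":0},{"linear":[5,40,0],"rot":[0,0,0],"gripper":0},{"linear":[5,40,0],"rot":[0,0,0],"gripper":0},{"linear":[6,40,0],"rot":[0,0,0],"gripper":0},{"linear":[6,43,0],"rot":[0,0,0],"gripper":0},{"linear":[0,0,-20],"rot":[0,0,0],"gripper":0},{"linear":[0,0,-15],"rot":[0,0,0],"gripper":0},{"linear":[0,0,0],"rot":[0,0,0],"gripper":0}]'
python3 - <<'E'
from h import *
T=bot.camera("top");S=bot.camera("side")
a=T["image"][150:280,230:390];b=S["image"][150:215,230:310]
cv2.imwrite("pics/d.png",np.hstack([cv2.resize(a,(400,325),interpolation=2),cv2.resize(b,(400,325),interpolation=2)]))
E
```

```text
t: 6.5
eef_pos: [470.3, -28.4, 100.0]
eef_rot: [-0.001, 0.8, 0.6, -0.002]
wrist_force: [0.2, 0.1, 0.6]
width: 0.007
finger_force: 0.0
```

View pics/d.png

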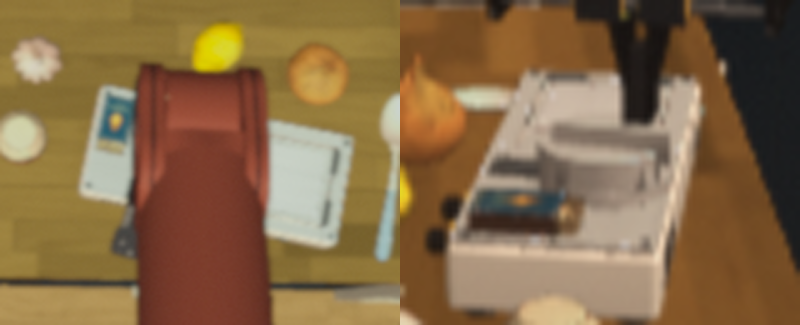

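```bash
python3 -m crank '[{"linear":[1,0,-8],"rot":[0,0,0],"gripper":0},{"linear":[1,0,-8],"rot":[0,0,0],"gripper":0},{"linear":[0,0,-8],"rot":[0,0,0],"gripper":0},{"linear":[0,0,-6],"rot":[0,0,0],"gripper":0},{"linear":[0,0,0],"rot":[0,0,0],"gripper":0}]'
```

```text
t: 7.1
eef_pos: [473.0, -29.7, 70.6]
eef_rot: [-0.0, 0.801, 0.599, -0.001]
wrist_force: [0.0, -0.5, 0.4]
width: 0.007
finger_force: 0.0
```

In the slot with no contact. Now the arc.

```bash
python3 -m crank '[{"linear":[1,4,0],"rot":[0,0,0],"gripper":0},{"linear":[1,3.5,0],"rot":[0,0,0],"gripper":0},{"linear":[1.7,2.2,0],"rot":[0,0,-0.1225],"gripper":0},{"linear":[2,2,0],"rot":[0,0,-0.1225],"gripper":0},{"linear":[2.2,1.7,0],"rot":[0,0,-0.1225],"gripper":0},{"linear":[2.4,1.5,0],"rot":[0,0,-0.1225],"gripper":0}]'
```

```text
t: 7.7
eef_pos: [482.4, -17.5, 71.4]
eef_rot: [0.001, 0.924, 0.383, -0.002]
wrist_force: [-8.5, -12.4, 6.8]
width: 0.006
finger_force: 7.5
```

```bash
python3 -m crank '[{"linear":[2.6,1.2,0],"rot":[0,0,-0.1225],"gripper":0},{"linear":[2.7,0.8,0],"rot":[0,0,-0.1225],"gripper":0},{"linear":[2.8,0.5,0],"rot":[0,0,-0.1225],"gripper":0},{"linear":[2.8,0.2,0],"rot":[0,0,-0.1225],"gripper":0},{"linear":[2.8,-0.2,0],"rot":[0,0,-0.1225],"gripper":0},{"linear":[2.8,-0.5,0],"rot":[0,0,-0.1225],"gripper":0}]'
```

```text
t: 8.3
eef_pos: [497.2, -14.7, 71.0]
eef_rot: [0.001, 1.0, 0.026, -0.004]
wrist_force: [-14.7, -7.2, 10.2]
width: 0.002
finger_force: 8.0
```

```bash
python3 -m crank '[{"linear":[2.7,-0.9,0],"rot":[0,0,-0.1225],"gripper":0},{"linear":[2.6,-1.2,0],"rot":[0,0,-0.1225],"gripper":0},{"linear":[0,0,0],"rot":[0,0,0],"gripper":0}]'
```

```text
t: 8.6
eef_pos: [502.0, -15.7, 70.6]
eef_rot: [0.001, 0.995, -0.096, -0.004]
wrist_force: [-14.5, -4.4, 7.4]
width: 0.004
finger_force: 6.8
```

```bash
python3 -m crank '[{"linear":[2,-0.5,0],"rot":[0,0,0],"gripper":0},{"linear":[1,-0.2,0],"rot":[0,0,0],"gripper":0},{"linear":[0,0,0],"rot":[0,0,0],"gripper":0}]'
```

```text
t: 8.9
eef_pos: [502.3, -15.7, 70.2]
eef_rot: [0.0, 0.996, -0.093, -0.007]
wrist_force: [-26.9, -1.7, 20.5]
width: 0.003
finger_force: 13.5
```

```bash
python3 -m crank '[{"linear":[2,-0.5,0],"rot":[0,0,0],"gripper":0},{"linear":[0,0,0],"rot":[0,0,0],"gripper":0}]'
```

```text
t: 9.1
eef_pos: [502.5, -15.6, 69.9]
eef_rot: [-0.0, 0.996, -0.093, -0.009]
wrist_force: [-35.3, 1.7, 26.4]
width: 0.002
finger_force: 17.7
```

```bash
python3 -m crank '[{"linear":[-5,1,0],"rot":[0,0,0],"gripper":0},{"linear":[-4,1,0],"rot":[0,0,0],"gripper":0},{"linear":[0,0,0],"rot":[0,0,0],"gripper":0}]'; python3 -m crank '[{"linear":[0,0,15],"rot":[0,0,0],"gripper":0},{"linear":[0,0,20],"rot":[0,0,0],"gripper":0},{"linear":[0,0,30],"rot":[0,0,0],"gripper":0},{"linear":[0,0,30],"rot":[0,0,0],"gripper":0},{"linear":[-5,40,30],"rot":[0,0,0],"gripper":0},{"linear":[-5,40,0],"rot":[0,0,0],"gripper":0},{"linear":[-5,40,0],"rot":[0,0,0],"gripper":0},{"linear":[-5,40,0],"rot":[0,0,0],"gripper":0},{"linear":[-5,40,0],"rot":[0,0,0],"gripper":0},{"linear":[-5,40,0],"rot":[0,0,0],"gripper":0}]'
python3 - <<'E'
from h import *
T=bot.camera("top");S=bot.camera("side")
a=T["image"][150:280,230:390];b=S["image"][150:215,230:310]
cv2.imwrite("pics/e.png",np.hstack([cv2.resize(a,(400,325),interpolation=2),cv2.resize(b,(400,325),interpolation=2)]))
for n in ["slot","tongue_tip"]:
  q=bot.spot_point(n,T);print(n,[(np.round(k["location"],1),round(k["p"],2),atz(T,k["location"],63).round(1)) for k in q[:2]])
E
```

```text
t: 9.4
eef_pos: [502.0, -13.3, 71.9]
eef_rot: [-0.0, 0.996, -0.093, 0.0]
wrist_force: [0.5, -0.3, -0.0]
width: 0.005
finger_force: 0.0
t: 10.4
eef_pos: [472.2, 227.7, 198.1]
eef_rot: [-0.001, 0.996, -0.093, 0.001]
wrist_force: [0.9, 0.2, 0.6]
width: 0.003
finger_force: 0.0
slot [(array([294.9, 218.6]), 0.72, array([490. , -29.1,  63. ]))]
tongue_tip [(array([323.5, 225. ]), 0.86, array([ 472.9, -110.5,   63. ]))]
```

View pics/e.png

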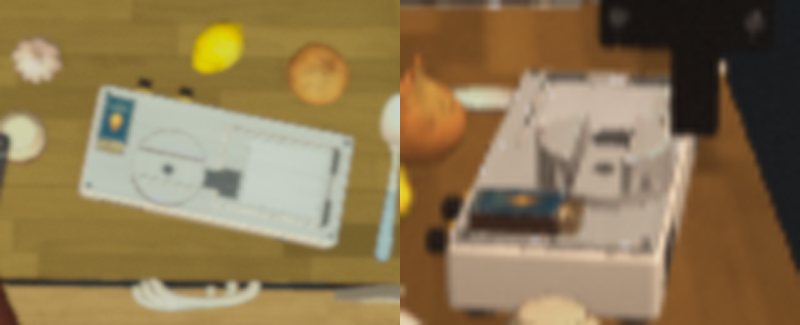

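The tongue lies along the unit's -y over the shut hatch, the matchbox and the other things in view have not moved, and the robot is clear.

```bash
python3 -c "
from plant import bot
print(bot.close_job())"
```

```text
the job is handed in; nothing more can be done
None
```

The hatch is pressed shut and the dial is turned clockwise to its stop with its tongue over the hatch; I handed the job in at about 10 s on the robot's clock, with the arm clear of everything.

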